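# Seat the slide carrier and scan it

## Robot

A 6-joint arm with a two-finger parallel gripper is mounted at the origin on the work surface. World frame = base frame: x ahead of the robot, y to its left, z up, the work surface at z = 0. Lengths are in m, angles in rad, forces in N, time in s.
With the tool pointing down it reaches from about 0.225 to 0.725 m from the base axis. Payload 3.1 kg.
Tool frame: the origin (TCP) lies between the finger pads; the fingertips stand 17 mm ahead of it and the grasp point (between the pads) lies 2 mm behind it (r.tips_ahead is the distance from the TCP to the fingertips, in m); z points along the fingers, x is the direction in which the jaws open and shut, and the axes are right-handed (so a half turn about z gives the same grasp; the last joint's range is limited). The gripper opens to 85 mm and grips with 20 to 120 N. Pads are 22 mm wide; open, the fingers measure 114 mm over their backs; the gripper's body (76 mm by 85 mm) begins 54 mm behind the grasp point. The pads swing forward as they close: fully open they stand 13 mm farther back than shut.
Start: joints at [-1.348, 0.048, 0.099, 1.622, 0, 1.443], TCP at [0.18, -0.493, 0.248] pointing down, gripper open.
Joint ranges: [-2.91, 2.91], [-0.99, 1.94], [-1.21, 1.42], [-2.12, 2.29], [-1.49, 1.47], [-3.14, 3.14]. Speed limits (rad/s): [2.79, 2.79, 3.14, 3.14, 3.14, 3.14].

## Interface

Orientations are given as a 3x3 rotation matrix whose columns are the frame's x, y, z axes.
In Python, from rig import monitor, cams, order, r gives the robot as it stands.
- The arm moves only by the shell command python3 -m pendant 'ROWS'. ROWS is text: rows parted by semicolons, each of 7 numbers parted by spaces: the turn, a rotation vector about the tool's x, y, z in degrees, then the shift along the tool's x, y, z in mm, then the closure, from -1 (fully open) to 1 (shut), so that 0 is half open. A call has 1 to 8 rows; each row is the pose to reach, as a shift and turn from the pose commanded when the call began, along the tool's axes at that moment; what a row does not reach only later rows make up. A row lasts 1/12 s, in which the tool goes at most 41.7 mm and 7.16 degrees, less where a joint would pass 70% of its speed; a pose out of reach is approached as far as the arm can. A call with a gripper value outside its range is refused whole. The fingers move at their own pace and stop on an object; the grip force is fixed at half the most. Time passes only in rows, so rows that repeat a pose let the fingers close. It gives the time, the measured TCP pose, the force and the opening at its end, in the units of the state.
- monitor.state(): the state, without advancing time (a new reading comes with each control period).
- cams.grab_frame(name): name is "scene" or "top" or "wrist"; returns a dict with "img" (384x512x3 uint8, blue, green, red), "range_z" (384x512 float32, m along the optical axis (not along the pixel's ray), 0 where there is no reading), "mtx" (3x3 intrinsics, pixels), "pose" (4x4, takes a point from camera to world coordinates). Camera axes: x right, y up, looking along -z (the intrinsics and any distortion apply to the point x, -y, -z); pixel columns grow to the right and rows downward; lengths in m; the calibration is good to about 2 mm. A picture is of the moment at which its call begins.
- order.job_done(): hands the job in, once; it reports no verdict.
The state is a dict: "time": time; "joint_positions": joint angles; "joint_velocities": joint speeds; "joint_torque": joint torques, N m; "position": TCP position; "eef_rot": TCP orientation; "wrist_force": force on the tool from outside, world axes, zero at the start; "wrist_torque": the same for the moment, N m; "grip_width": finger opening in m.
Only numpy, scipy, OpenCV 4.12 (cv2) and the standard library are available. Lean on these libraries where they do the work, as an engineer would, in place of code of your own. Each camera call takes 0.05 s, during which the arm holds its last target.

## Task

Pick up the slide carrier (the aluminium plate with two holes and an upright label strip) by its handle and lower it over the two locating pins of the scan stage, label towards the scanner, keeping hold until both pins are through the holes and it rests flush, then let go of it. Then squeeze the scanner's trigger all the way against its grip, hold it for about a second to scan, and release it so that it springs back. Leave the plain cover plate, the jar, the round dish and the bench timer where they are.

Things in the scene. Friction and masses are not known exactly. Their poses are not given: they have to be found in the camera images.
- carrier_handle (a point): Slide carrier, loose, about 0.3 kg: aluminium plate 150 (x) x 90 (y) x 8 mm, flat on the bench, its x within 30 degrees of world x. Handle bar 84 mm long (x), 15 wide (y), 16 high over its middle on two posts: pinch it across its width. This point is the bar's centre, 48 mm above the plate's underside; x along the bar, z up. Holes on y = 0: 17 mm wide at x = -58 mm, 12 mm at x = +58 mm.
- carrier_label (a point): Centre of the white striped label on the carrier's upright strip, which runs along the plate's +y edge: 100 mm long (x), 4 mm thick, 18 mm high, top 26 mm above the plate's underside. Same axes as carrier_handle. Two glass slides lie flat on the plate (look only).
- stage_top (a point): Centre of the top face of the grey stage of the fixed scan station, midway between its two upright pins, 50 mm above the bench. Face 180 (x) x 100 (y) mm; z up, +y points to the scanner; station within 13 degrees of world axes. The carrier is home when carrier_handle is 48 mm straight above this point and their axes agree (label at +y); it fits only this way round.
- pin_large (a point): Tip of the large steel pin at x = -58 mm, y = 0 from stage_top: 14 mm diameter, 24 mm high, the last 10 mm tapering to about a third of the diameter. Goes into the carrier's 17 mm hole (1.5 mm play all round).
- pin_small (a point): Tip of the small steel pin at x = +58 mm, y = 0 from stage_top: 9 mm diameter, 24 mm high, the last 10 mm tapering to about a third. Goes into the carrier's 12 mm hole.
- squeeze_point (a point): Where to squeeze: fixed point 95 mm above the bench, midway between the grip's back and the outer face of the resting trigger; axes of stage_top. Pinch both from above, closing along y: 51 mm across here at rest, 39 mm fully squeezed (only the trigger, on the -y side, moves). Free below down to 12 mm above the bench. The scanner's body, top 126 mm above the bench, begins 39 mm towards +x.
- grip_back (a point): Middle of the flat back (+y face) of the scanner's fixed grip, 26 mm towards +y of squeeze_point. The pistol-shaped scanner lies on its side on a bracket, nose towards the stage (-y), body 68 mm (x) by 180 mm (y). The grip sticks out level from it towards -x (the robot): 110 mm long (x), 26 mm thick (y), 32 mm high.
- trigger (a joint): The trigger is a bar 70 mm long, 10 thick, 26 high on the -y side of the grip, hinged on an upright axis at its +x end, at the scanner's body, slanting away from the grip. Angle, rad: 0 at rest, 0.30 fully squeezed against its stop; a spring returns it. About 3 N at squeeze_point starts it, about 6 N holds it fully home.
- cover_handle (a point): Cover plate, loose: a plain plate of the same size and with the same handle, but without holes, label strip or slides. Leave it. The point is the centre of its handle bar, 48 mm above its underside.
- jar_mid (a point): Bystander, leave it: small clear jar with a white lid, 54 mm diameter, 60 mm high; the point is its centre.
- dish_mid (a point): Bystander, leave it: flat round lidded dish, 90 mm diameter, 19 mm high; the point is its centre.
- timer_mid (a point): Bystander, leave it: small grey bench timer, 65 x 70 mm, 30 mm high; the point is its centre.
Mind the look-alikes: they are no part of the job. Leave any pink or turquoise look-alike of the part that bears carrier_handle alone.

How it is judged:
On the way, in this order (a step that is already met when the one before it is completed fails the run):
1. the carrier, still held, is over both pins, which are well into its holes (x of carrier_handle in the frame of stage_top between -0.006 and 0.006 m and y of carrier_handle in the frame of stage_top between -0.006 and 0.006 m and z of carrier_handle in the frame of stage_top below 0.062 m and angle between carrier_handle's own z axis and vertical below 0.1 rad and contact force between the fingers and carrier above 0.5 N), for 0.05 s.
2. the carrier rests flush on the stage, let go (x of carrier_handle in the frame of stage_top between -0.004 and 0.004 m and y of carrier_handle in the frame of stage_top between -0.004 and 0.004 m and z of carrier_handle in the frame of stage_top between 0.045 and 0.0505 m and angle between carrier_handle's own z axis and vertical below 0.035 rad and angle between the x axis of carrier_handle and the x axis of stage_top, either way round below 0.06 rad and contact force between the fingers and carrier below 0.1 N), for 0.2 s.
3. the trigger is squeezed all the way (over 0.25 of 0.30 rad) and held for 0.5 s, the carrier still flush (x of carrier_handle in the frame of stage_top between -0.004 and 0.004 m and y of carrier_handle in the frame of stage_top between -0.004 and 0.004 m and z of carrier_handle in the frame of stage_top between 0.045 and 0.0505 m and angle between carrier_handle's own z axis and vertical below 0.035 rad and angle between the x axis of carrier_handle and the x axis of stage_top, either way round below 0.06 rad and value of joint trigger above 0.25 rad), for 0.5 s.
4. the trigger is released and has sprung back (value of joint trigger below 0.05 rad), for 0.2 s.
At the end, for the whole second after the job is handed in: The carrier lies at rest flush on the stage over both pins, label towards the scanner (handle within 4 mm sideways and 3 mm in height of its home, tilt under 2 degrees, turned by under 3.4 degrees), and the trigger is back at rest (under 0.05 rad) (x of carrier_handle in the frame of stage_top between -0.004 and 0.004 m and y of carrier_handle in the frame of stage_top between -0.004 and 0.004 m and z of carrier_handle in the frame of stage_top between 0.045 and 0.0505 m and angle between carrier_handle's own z axis and vertical below 0.035 rad and angle between the x axis of carrier_handle and the x axis of stage_top, either way round below 0.06 rad and value of joint trigger below 0.05 rad and linear speed of carrier below 0.02 m/s); the robot touches nothing.
It fails at once if the cover plate is moved by over 30 mm (distance of cover_handle from where it was at the start of the episode above 0.03 m).
It fails at once if the jar, dish or timer is moved by over 30 mm (distance of any of jar_mid, dish_mid, timer_mid from where it was at the start of the episode above 0.03 m).
It also fails if it takes over 51 s, if anything falls off the work surface, if the arm or the gripper's body presses on something with over 40 N, if the wrist force passes 120 N, or if a joint passes its speed limit or range.

## Working session

There is one attempt and no reset: what is moved stays moved. The work goes in short steps, Python scripts to look and compute and a shell command to move; the robot and the scene stay as the last step left them, time stands still between calls to the robot, and variables do not carry over. Pictures are saved under pics/ and viewed, and the job is handed in when it is done.

```bash
ls; mkdir -p pics; cat > h.py <<'E'
import numpy as np,cv2
from rig import monitor,cams,order,r
def save(n,f,crop=None,s=1):
    im=f['img']
    if crop: x0,y0,x1,y1=crop; im=im[y0:y1,x0:x1]
    if s!=1: im=cv2.resize(im,None,fx=s,fy=s,interpolation=cv2.INTER_CUBIC)
    cv2.imwrite('pics/'+n+'.png',im)
def grab(n):
    f=cams.grab_frame(n); np.savez('f_%s.npz'%n,**{k:f[k] for k in('img','range_z','mtx','pose')}); return f
def load(n): return dict(np.load('f_%s.npz'%n))
def ray(f,u,v):
    K=f['mtx'];P=f['pose'];d=np.array([(u-K[0,2])/K[0,0],-(v-K[1,2])/K[1,1],-1.])
    return P[:3,3],P[:3,:3]@d
def atz(f,u,v,z):
    o,d=ray(f,u,v); return o+d*(z-o[2])/d[2]
def dep(f,u,v):
    o,d=ray(f,u,v); return o+d*f['range_z'][int(round(v)),int(round(u))]
def proj(f,p):
    P=f['pose'];K=f['mtx'];c=P[:3,:3].T@(np.array(p)-P[:3,3]); return K[0,0]*c[0]/-c[2]+K[0,2],K[1,1]*-c[1]/-c[2]+K[1,2]
E
python3 - <<'E'
from h import *
for n in('scene','top','wrist'):
    f=grab(n); save(n+'0',f); print(n,f['pose'].round(3).tolist(),f['mtx'].round(1).tolist(),[k for k in f])
s=monitor.state();print({k:np.round(v,3).tolist() for k,v in s.items()})
E
```

```text
pics
scene [[-0.21, -0.715, 0.666, 1.414], [0.978, -0.153, 0.144, 0.162], [-0.001, 0.682, 0.732, 1.049], [0.0, 0.0, 0.0, 1.0]] [[422.5, 0.0, 254.9], [0.0, 422.5, 199.1], [0.0, 0.0, 1.0]] ['img', 'range_z', 'mtx', 'pose']
top [[0.01, 0.988, -0.152, 0.33], [-0.999, 0.005, -0.035, -0.048], [-0.034, 0.153, 0.988, 1.091], [0.0, 0.0, 0.0, 1.0]] [[365.0, 0.0, 261.0], [0.0, 365.0, 190.4], [0.0, 0.0, 1.0]] ['img', 'range_z', 'mtx', 'pose']
wrist [[0.344, 0.886, 0.31, 0.26], [-0.939, 0.325, 0.112, -0.463], [-0.001, -0.329, 0.944, 0.373], [0.0, 0.0, 0.0, 1.0]] [[327.4, 0.0, 252.1], [0.0, 327.4, 190.9], [0.0, 0.0, 1.0]] ['img', 'range_z', 'mtx', 'pose']
{'time': 0.15, 'joint_positions': [-1.348, 0.049, 0.098, 1.622, 0.0, 1.443], 'joint_velocities': [0.0, -0.003, 0.005, 0.0, 0.001, 0.0], 'joint_torque': [0.0, -33.926, 32.042, 0.015, -0.0, -0.0], 'position': [0.18, -0.493, 0.247], 'eef_rot': [[0.344, -0.939, -0.0], [-0.939, -0.344, 0.002], [-0.002, -0.0, -1.0]], 'wrist_force': [0.283, -0.217, -0.223], 'wrist_torque': [-0.062, 0.04, 0.048], 'grip_width': 0.086}
```

View pics/scene0.png

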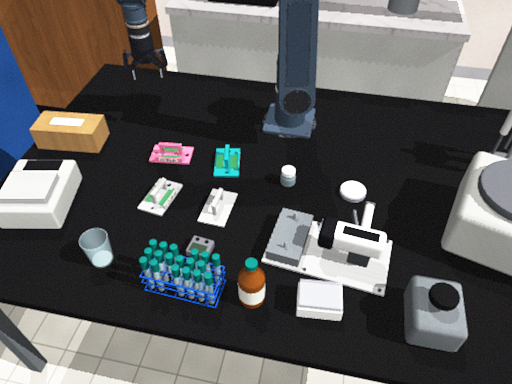

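View pics/top0.png

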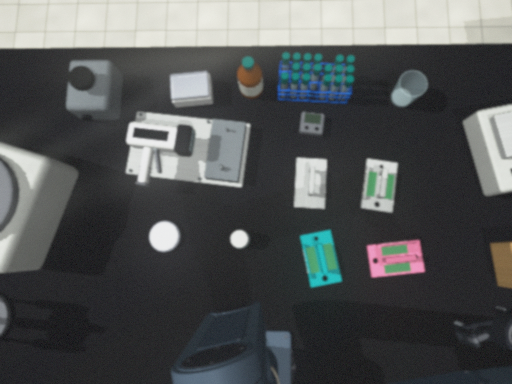

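View pics/wrist0.png

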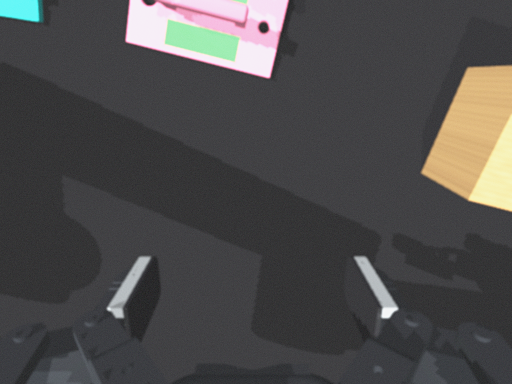

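In the top picture there are four plates: pink (397,258), turquoise (320,258), plain cover (310,183) and an aluminium plate with slides, holes and a strip (380,185). The last fits the description. The stage is at (230,152) and the scanner at (155,140). I'll check in enlarged crops.

```bash
python3 - <<'E'
from h import *
f=load('top'); save('tc',f,(345,145,415,220),8); save('ts',f,(110,100,260,200),5)
f=load('scene'); save('sc',f,(130,165,250,235),6); save('ss',f,(255,190,405,300),5)
f=load('top')
for u,v in [(380,185),(310,183),(230,150),(390,205),(165,170),(175,185)]: print(u,v,dep(f,u,v).round(3))
E
```

```text
380 185 [ 0.508 -0.352  0.051]
310 183 [ 0.512 -0.153  0.055]
230 150 [0.611 0.081 0.051]
390 205 [ 0.456 -0.392  0.007]
165 170 [0.559 0.284 0.008]
175 185 [ 0.514  0.253 -0.   ]
```

View pics/tc.png

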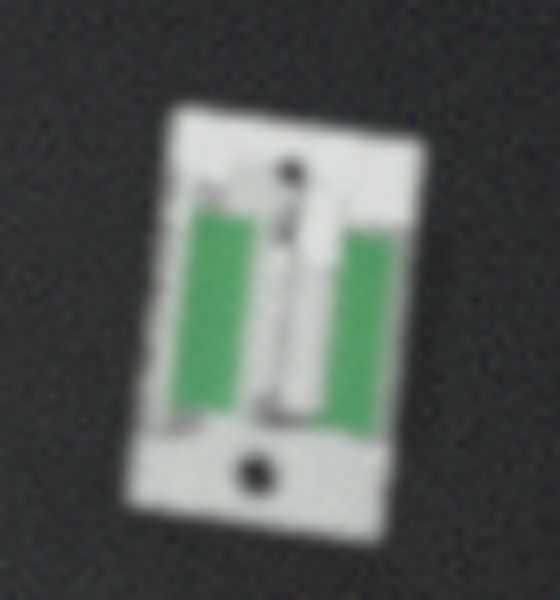

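View pics/ts.png

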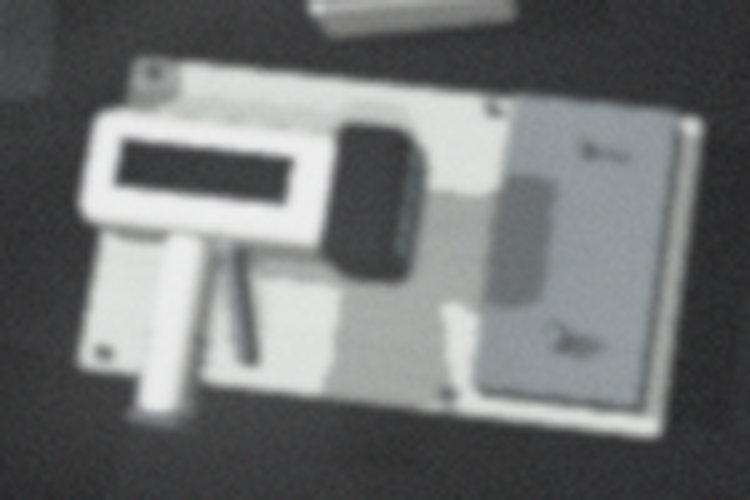

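View pics/sc.png

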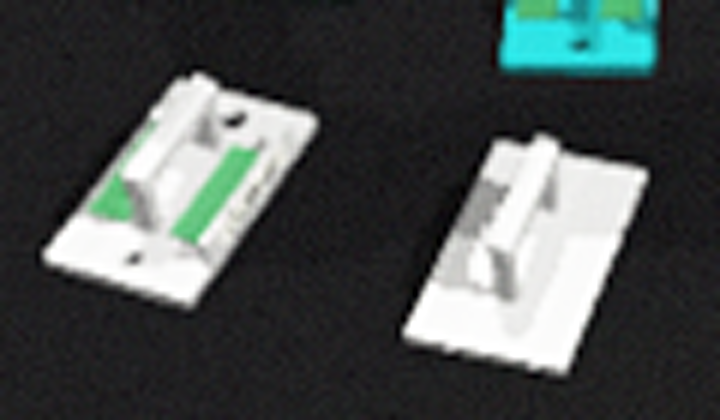

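View pics/ss.png

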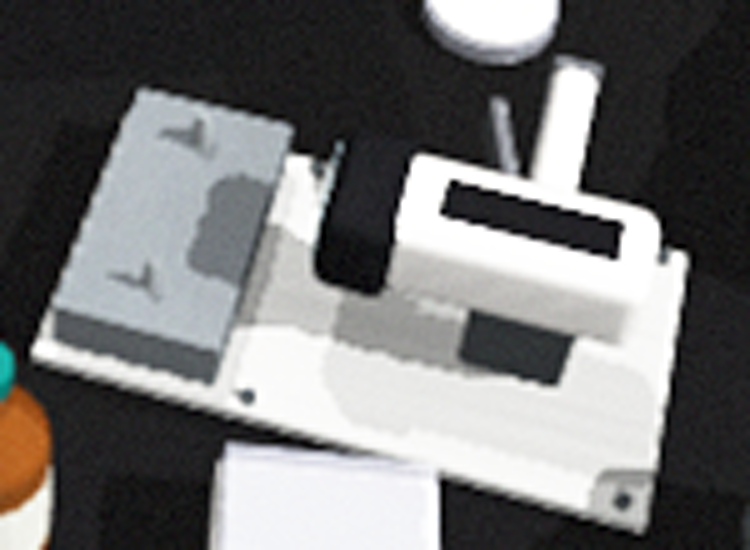

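```bash
cat >> h.py <<'E'
def rows(p,yaw_x):
    """target TCP pos p, tool x dir angle yaw_x (rad, mod pi), tool down -> tool frame shift/turn"""
    s=monitor.state(); R=np.array(s['eef_rot']); t=np.array(s['position'])
    from scipy.spatial.transform import Rotation as Ro
    x=np.array([np.cos(yaw_x),np.sin(yaw_x),0]); z=np.array([0,0,-1.]); out=[]
    for sg in (1,-1):
        T=np.column_stack([sg*x,np.cross(z,sg*x),z]); rv=np.degrees(Ro.from_matrix(R.T@T).as_rotvec()); out.append(rv)
    return np.round(R.T@(np.array(p)-t)*1000,1),[o.round(2) for o in out]
E
python3 - <<'E'
from h import *
f=load('top')
def rect(pts,s,o,z):
    P=np.array([atz(f,o[0]+(u+.5)/s-.5,o[1]+(v+.5)/s-.5,z) for u,v in pts])[:,:2]
    (TL,TR,BR,BL)=P; c=P.mean(0)
    ex=(TL+TR-BL-BR)/2; ey=(TL+BL-TR-BR)/2
    print(c.round(4),'len',np.linalg.norm(ex).round(4),np.linalg.norm(ey).round(4),'yaw',np.degrees(np.arctan2(ex[1],ex[0])).round(2),np.degrees(np.arctan2(-ey[0],ey[1])).round(2)); return c
rect([(172,105),(428,140),(383,545),(128,505)],8,(345,145),.008)
for q,z in[((290,172),.008),((257,475),.008)]: print('hole',atz(f,345+q[0]/8,145+q[1]/8,z).round(4))
rect([(512,97),(678,108),(642,408),(478,388)],5,(110,100),.05)
f=load('scene')
# scene: stage corners TL(+x?)..
for q in [(137,90),(295,127),(215,350),(55,310)]: print('sc',atz(f,255+q[0]/5,190+q[1]/5,.05).round(4))
f=load('top')
for q in [(150,410),(200,240)]: print(dep(f,110+q[0]/5,100+q[1]/5).round(4))
E
```

```text
[ 0.5163 -0.3628] len 0.1538 0.0946 yaw -8.33 -8.33
hole [ 0.5719 -0.3709  0.008 ]
hole [ 0.4574 -0.3543  0.008 ]
[0.6132 0.0953] len 0.1803 0.0984 yaw -5.15 -5.38
sc [0.5236 0.0591 0.05  ]
sc [0.5335 0.1606 0.05  ]
sc [0.7103 0.1356 0.05  ]
sc [0.7019 0.0411 0.05  ]
[0.5027 0.3191 0.1145]
[0.6015 0.2999 0.1058]
```

```bash
python3 - <<'E'
from h import *
print(rows([.4756,-.3567,.19],np.radians(-98.3)))
E
```

```text
(array([ -26. , -324. ,   57.5]), [array([1.00e-02, 1.10e-01, 2.84e+01]), array([-1.400e-01,  2.000e-02, -1.516e+02])])
```

```bash
python3 -m pendant '0 0 7 -3 -40 7 -1;0 0 14 -6 -80 14 -1;0 0 21 -10 -120 21 -1;0 0 28.4 -13 -160 29 -1;0 0 28.4 -16 -200 36 -1;0 0 28.4 -19 -240 43 -1;0 0 28.4 -22 -280 50 -1;0 0 28.4 -26 -320 57.5 -1'; python3 -m pendant '0 0 0 0 -4 0 -1;0 0 0 0 -4 0 -1;0 0 0 0 -4 0 -1'
python3 - <<'E'
from h import *
f=grab('wrist'); save('w1',f); s=monitor.state(); print(s['position'],s['eef_rot'],s['time'])
E
```

```text
time: 0.82
position: [0.4654, -0.3613, 0.1918]
eef_rot: [[-0.144, -0.99, -0.0], [-0.99, 0.144, 0.0], [-0.0, 0.0, -1.0]]
wrist_force: [0.2, -0.1, 1.1]
grip_width: 0.0854
time: 1.07
position: [0.4674, -0.3629, 0.1919]
eef_rot: [[-0.144, -0.99, -0.002], [-0.99, 0.144, 0.0], [-0.0, 0.002, -1.0]]
wrist_force: [-0.7, -0.3, 0.1]
grip_width: 0.0857
[ 0.46695257 -0.36355915  0.19243256] [[-1.45063659e-01 -9.89421873e-01 -9.44939640e-04]
 [-9.89422298e-01  1.45063808e-01 -9.07075983e-05]
 [ 2.26824625e-04  9.21785974e-04 -9.99999549e-01]] 1.1167
```

View pics/w1.png

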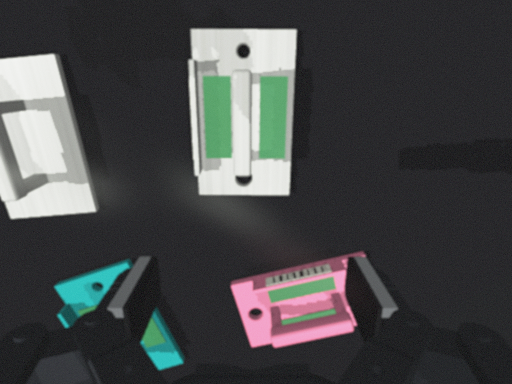

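The plate is in full view: strip on the left (world +y), small hole at (243,50), large hole at (243,180). It is parallel to the tool axes.

```bash
python3 - <<'E'
from h import *
f=load('wrist'); save('w1c',f,(180,20,310,205),3.2)
K=f['mtx']; print(f['pose'].round(4))
E
```

```text
[[-1.434e-01  9.339e-01  3.275e-01  5.517e-01]
 [-9.897e-01 -1.355e-01 -4.670e-02 -3.747e-01]
 [ 8.000e-04 -3.308e-01  9.437e-01  3.173e-01]
 [ 0.000e+00  0.000e+00  0.000e+00  1.000e+00]]
```

View pics/w1c.png

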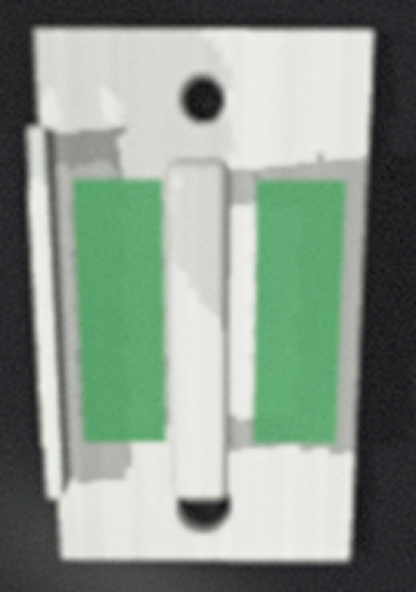

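```bash
python3 - <<'E'
from h import *
f=load('wrist')
q=lambda u,v,z:atz(f,180+(u+.5)/3.2-.5,20+(v+.5)/3.2-.5,z)[:2]
P=np.array([q(*a,.008) for a in[(33,28),(376,30),(350,561),(62,560)]])
TL,TR,BR,BL=P; ex=(TL+TR-BL-BR)/2; ey=(TL+BL-TR-BR)/2
c=P.mean(0)
print('plate',c.round(4),np.linalg.norm(ex),np.linalg.norm(ey),np.degrees(np.arctan2(ex[1],ex[0])),np.degrees(np.arctan2(-ey[0],ey[1])))
h=q(203,100,.008);print('small hole',h.round(4))
# bar top z=.056
B=np.array([q(*a,.056) for a in[(165,160),(226,162),(228,498),(175,500)]])
TL,TR,BR,BL=B;bx=(TL+TR-BL-BR)/2
print('bar',B.mean(0).round(4),np.linalg.norm(bx),np.linalg.norm(TL-TR),np.degrees(np.arctan2(bx[1],bx[0])))
e=ex/np.linalg.norm(ex); print('centre from hole',(h-.058*e).round(4), 'hole y off', (np.array([-e[1],e[0]])@(h-c)).round(4))
print(f['range_z'][int(20+300/3.2),int(180+195/3.2)], dep(f,180+195/3.2,20+300/3.2))
print(dep(f,180+100/3.2,20+540/3.2))
s=monitor.state();print(s['position'],s['time'])
E
```

```text
plate [ 0.516 -0.362] 0.15074728478797092 0.0909444370463325 -8.55927446217231 -8.50449999163885
small hole [ 0.5733 -0.3702]
bar [ 0.5164 -0.3616] 0.08245224560335145 0.0142743323458663 -7.818028839047343
centre from hole [ 0.516  -0.3616] hole y off 0.0005
0.25602227 [ 0.5254002  -0.36228627  0.05484226]
[ 0.45235155 -0.3192993   0.00746314]
[ 0.46695257 -0.36355915  0.19243256] 1.1167
```

Carrier: centre (0.516, -0.362), yaw -8.45°. The size (150.7 x 90.9 mm), hole and bar all agree. Next I view the stage from the same relative camera pose.

```bash
python3 -m pendant '0 0 0 -38 -3 -6 -1;0 0 0 -77 -5 -12 -1;0 0 0 -116 -8 -18 -1;0 0 0 -155 -11 -24 -1;0 0 0 -194 -14 -30 -1;0 0 0 -233 -16 -36 -1;0 0 0 -272 -19 -42 -1;0 0 -3.1 -311 -22 -43 -1'
python3 - <<'E'
from h import *
print(rows([.566,.09,.235],np.radians(-95.3)))
E
```

```text
time: 1.78
position: [0.5344, -0.0588, 0.2378]
eef_rot: [[-0.093, -0.996, 0.003], [-0.996, 0.093, -0.001], [0.001, -0.004, -1.0]]
wrist_force: [1.1, 0.1, 0.2]
grip_width: 0.0856
(array([-151.1,  -17.6,    2.8]), [array([-0.2 , -0.05, -0.06]), array([-8.0000e-02,  3.2000e-01,  1.7994e+02])])
```

```bash
python3 -m pendant '0 0 0 -38 -4 1 -1;0 0 0 -76 -9 2 -1;0 0 0 -114 -13 3 -1;0 0 0 -150 -18 3 -1;0 0 0 -150 -18 3 -1;0 0 0 -150 -18 3 -1'
python3 - <<'E'
from h import *
f=grab('wrist'); save('w2',f); s=monitor.state(); print(s['position'],s['eef_rot'],s['time'])
E
```

```text
time: 2.28
position: [0.5649, 0.0536, 0.2327]
eef_rot: [[-0.038, -0.999, 0.001], [-0.999, 0.038, 0.028], [-0.028, 0.0, -1.0]]
wrist_force: [-0.4, 0.3, 0.5]
grip_width: 0.0851
[0.56471227 0.05290521 0.23266019] [[-3.85169994e-02 -9.99257889e-01  3.33455205e-04]
 [-9.98871225e-01  3.85113740e-02  2.78055897e-02]
 [-2.77977967e-02  7.37909072e-04 -9.99613294e-01]] 2.3333
```

View pics/w2.png

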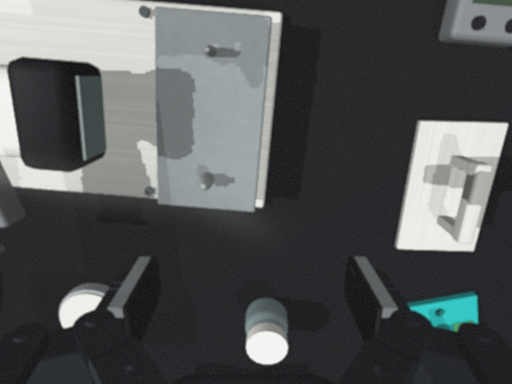

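```bash
python3 - <<'E'
from h import *
s=monitor.state();print(s['joint_positions'],s['joint_velocities'])
E
python3 -m pendant '0 0 0 0 0 0 -1'; python3 - <<'E'
from h import *
s=monitor.state();print(s['joint_positions'],s['joint_velocities'],s['position'])
E
```

```text
[-0.03954906  0.15364733  0.18168846  1.59960396  0.02780061  3.14056411] [-0.01371204 -0.00745758 -0.00622686  0.00359112 -0.00699916  0.0009663 ]
time: 2.42
position: [0.5646, 0.0526, 0.2326]
eef_rot: [[-0.039, -0.999, 0.0], [-0.999, 0.039, 0.028], [-0.028, 0.001, -1.0]]
wrist_force: [-0.2, 0.9, -0.4]
grip_width: 0.0854
[-0.04015937  0.15332595  0.1812884   1.59964862  0.02782972  3.14055647] [-0.00135644 -0.00328606 -0.00219627 -0.0010882   0.00502702  0.0012298 ] [0.56457363 0.0525761  0.23263997]
```

Joint 6 hit its range end here, so I'll flip the tool half a turn afterwards. The picture still shows the stage completely, with pin tips near (210,50) and (206,180), so I measure from it.

```bash
python3 - <<'E'
from h import *
f=load('wrist'); save('w2c',f,(140,0,290,215),2.7); 
a=f['img'][30:70,190:260]; b=f['img'][160:200,190:260]
cv2.imwrite('pics/w2p.png',cv2.resize(np.vstack([a,b]),None,fx=7,fy=7,interpolation=cv2.INTER_CUBIC))
print(f['pose'].round(4))
E
```

```text
[[-0.0374  0.9438  0.3285  0.6497]
 [-0.9989 -0.0262 -0.0383  0.0473]
 [-0.0276 -0.3296  0.9437  0.3581]
 [ 0.      0.      0.      1.    ]]
```

View pics/w2c.png

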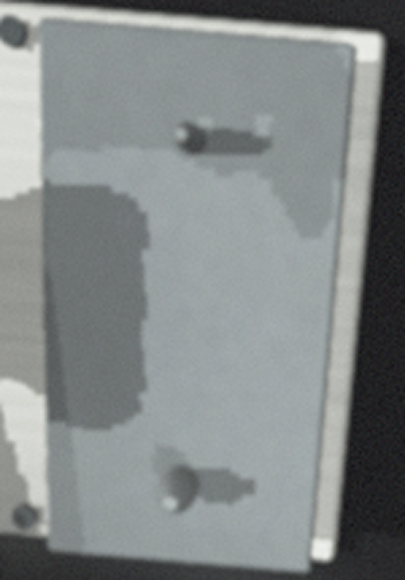

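View pics/w2p.png

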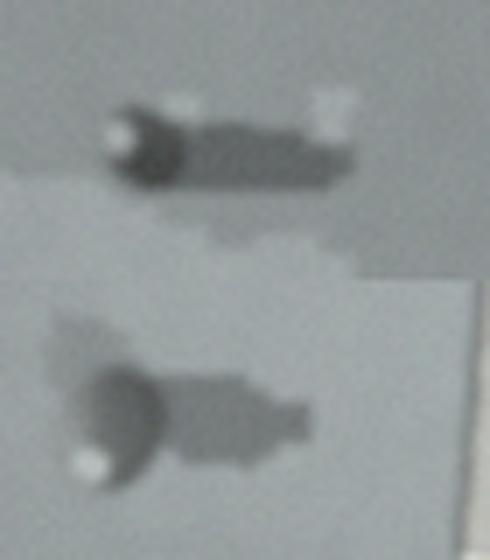

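```bash
python3 - <<'E'
from h import *
f=load('wrist')
q=lambda u,v,z:atz(f,140+(u+.5)/2.7-.5,(v+.5)/2.7-.5,z)[:2]
P=np.array([q(*a,.05) for a in[(42,17),(354,45),(310,573),(49,549)]])
TL,TR,BR,BL=P; ex=(TL+TR-BL-BR)/2; ey=(TL+BL-TR-BR)/2
print('stage',P.mean(0).round(4),np.linalg.norm(ex),np.linalg.norm(ey),np.degrees(np.arctan2(ex[1],ex[0])),np.degrees(np.arctan2(-ey[0],ey[1])))
w=lambda u,v,dv:atz(f,190+u/7,dv+v/7,.074)[:2]
s=w(122,136,30); l=w(92,465-280,160); d=s-l
print('tips',s.round(4),l.round(4),'mid',((s+l)/2).round(4),np.linalg.norm(d),np.degrees(np.arctan2(d[1],d[0])))
print(monitor.state()['position'])
E
```

```text
stage [0.6145 0.0969] 0.1783430359529855 0.09813094199443888 -6.651691964235774 -7.066726253235301
tips [0.6719 0.0902] [0.5565 0.1037] mid [0.6142 0.0969] 0.11623920680792256 -6.675070567035385
[0.56457363 0.0525761  0.23263997]
```

Stage: centre (0.6142, 0.0969), yaw -6.7°, and tip spacing 116.2 mm against 116 expected. I go back to the carrier, turning the tool half round on the way.

```bash
python3 -m pendant '0 0 -7 20 0 0 -1;0 0 -14 50 2 0 -1;0 0 -21 88 4 0 -1;0 0 -28 126 6 0 -1;0 0 -35 164 8 0 -1;0 0 -42 202 10 0 -1;0 0 -49 240 12 0 -1;0 0 -56 278 14 0 -1'
python3 - <<'E'
from h import *
print(rows([.516,-.362,.16],np.radians(81.55)))
E
```

```text
time: 3.08
position: [0.5393, -0.2249, 0.2249]
eef_rot: [[0.796, -0.605, 0.001], [-0.605, -0.796, 0.028], [-0.017, -0.023, -1.0]]
wrist_force: [0.7, -0.6, 0.1]
grip_width: 0.0854
(array([ 65.4, 124.7,  61. ]), [array([  -1.78,   -0.76, -118.78]), array([-0.66,  1.55, 61.2 ])])
```

```bash
python3 -m pendant '0 0 -7 16 31 4 -1;0 0 -14 33 62 8 -1;0 0 -21 49 94 12 -1;0 0 -28 65 125 16 -1;0 0 -35 65 125 20 -1;0 0 -42 65 125 24 -1;0 0 -49 65 125 28 -1;0 0 -56 65 125 32 -1'
python3 -m pendant '0 0 -7 0 0 2 -1;0 0 -14 0 0 4 -1;0 0 -21 0 0 6 -1;0 0 -28 0 0 8 -1;0 0 -35 0 0 10 -1;0 0 -42 0 0 10 -1;0 0 -49 0 0 10 -1;0 0 -56 0 0 10 -1'
python3 - <<'E'
from h import *
print(rows([.516,-.362,.16],np.radians(81.55)))
E
```

```text
time: 3.75
position: [0.5147, -0.3614, 0.1883]
eef_rot: [[0.947, 0.321, -0.0], [0.32, -0.947, 0.029], [0.009, -0.027, -1.0]]
wrist_force: [0.4, -0.8, 0.2]
grip_width: 0.0852
time: 4.42
position: [0.5149, -0.3605, 0.1786]
eef_rot: [[0.263, 0.965, -0.0], [0.964, -0.263, 0.028], [0.027, -0.008, -1.0]]
wrist_force: [-1.3, 0.6, -0.3]
grip_width: 0.0853
(array([-1.7,  1.6, 18.5]), [array([-0.36, -1.6 , -6.8 ]), array([ -2.41,   0.54, 173.19])])
```

```bash
python3 -m pendant '-.36 -1.6 -6.8 -1.7 1.6 0 -1;-.36 -1.6 -6.8 -1.7 1.6 0 -1;-.36 -1.6 -6.8 -1.7 1.6 0 -1'
python3 - <<'E'
from h import *
f=grab('wrist'); save('w3',f); print(rows([.516,-.362,.16],np.radians(81.55)))
E
```

```text
time: 4.67
position: [0.5165, -0.3619, 0.1787]
eef_rot: [[0.155, 0.988, 0.0], [0.988, -0.155, 0.0], [0.0, 0.0, -1.0]]
wrist_force: [0.4, 0.8, -0.2]
grip_width: 0.0852
(array([-0.3, -0.6, 18.7]), [array([ 0.02, -0.03, -0.43]), array([-4.0000e-02, -3.0000e-02,  1.7957e+02])])
```

View pics/w3.png

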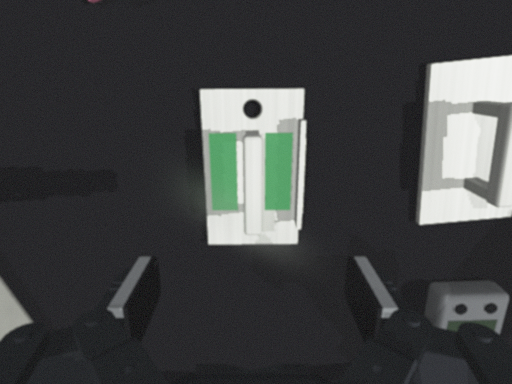

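```bash
python3 - <<'E'
from h import *
f=load('wrist')
P=np.array([atz(f,*a,.008)[:2] for a in[(199.8,88.7),(304,87.8),(297.5,244),(207,244.5)]])
TL,TR,BR,BL=P; ex=(BL+BR-TL-TR)/2
print(P.mean(0).round(4),np.linalg.norm(ex),np.degrees(np.arctan2(ex[1],ex[0])))
print(atz(f,252.5,108.5,.008))
save('w3c',f,(190,75,320,255),3.2)
E
```

```text
[ 0.5164 -0.3617] 0.15126150878207859 -8.762992206977868
[ 0.45853732 -0.3522956   0.008     ]
```

View pics/w3c.png

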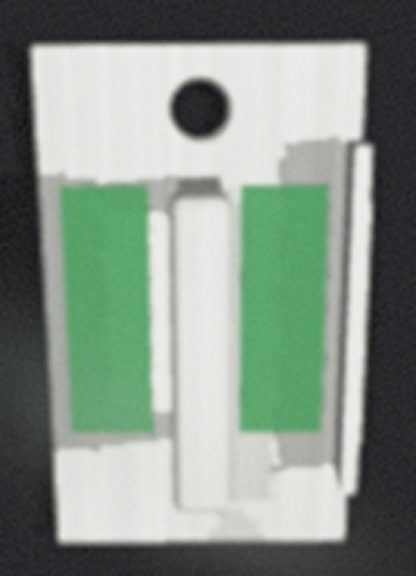

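Both views agree on the carrier. I descend and grasp.

```bash
python3 -m pendant '0 0 -.2 0 -.3 30 -1;0 0 -.2 0 -.3 65 -1;0 0 -.2 0 -.3 95 -1;0 0 -.2 0 -.3 118 -1;0 0 -.2 0 -.3 131.5 -1;0 0 -.2 0 -.3 131.5 -1;0 0 -.2 0 -.3 131.5 0;0 0 -.2 0 -.3 131.5 1'
python3 -m pendant '0 0 0 0 0 0 1;0 0 0 0 0 0 1;0 0 0 0 0 0 1;0 0 0 0 0 0 1;0 0 0 0 0 0 1'
```

```text
time: 5.38
position: [0.5178, -0.362, 0.0485]
eef_rot: [[0.148, 0.989, 0.002], [0.989, -0.148, -0.001], [-0.001, 0.002, -1.0]]
wrist_force: [0.2, 0.0, -0.7]
grip_width: 0.0643
time: 5.8
position: [0.5179, -0.362, 0.0484]
eef_rot: [[0.147, 0.989, 0.002], [0.989, -0.147, -0.002], [-0.002, 0.002, -1.0]]
wrist_force: [0.4, -0.4, 3.2]
grip_width: 0.0139
```

```bash
python3 -m pendant '0 0 0 0 0 -15 1;0 0 0 0 0 -45 1;0 0 0 0 0 -80 1;0 0 0 0 0 -115 1;0 0 0 0 0 -140 1;0 0 0 0 0 -140 1;0 0 0 0 0 -140 1'
python3 - <<'E'
from h import *
f=grab('wrist'); save('w4',f); save('w4c',f,(180,60,330,255),3)
print(rows([.6142,.0969,.190],np.radians(83.3)))
E
```

```text
time: 6.38
position: [0.5181, -0.3618, 0.1889]
eef_rot: [[0.146, 0.989, 0.004], [0.989, -0.146, -0.002], [-0.002, 0.004, -1.0]]
wrist_force: [-0.1, 0.0, -3.1]
grip_width: 0.0141
(array([467.1,  29. ,  -3.4]), [array([ 0.  , -0.04, -1.72]), array([-6.0000e-02, -0.0000e+00,  1.7828e+02])])
```

View pics/w4.png

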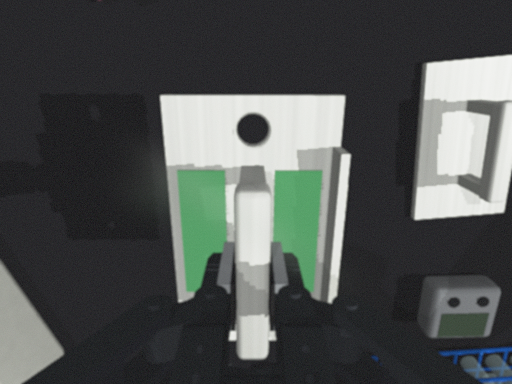

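Held and level, with the large hole visible at (253,129). I work out the hole and plate pose relative to the TCP.

```bash
python3 - <<'E'
from h import *
f=load('wrist'); save('w4h',f,(150,80,360,170),3.8)
s=monitor.state(); t=np.array(s['position']);R=np.array(s['eef_rot'])
zt=t[2]-.0404
h=atz(f,253,128.7,zt); print('hole tool',(R.T@(h-t)*1000).round(1), 'depth',dep(f,205,130))
a=atz(f,161,95.5,zt);b=atz(f,345,95.5,zt); print((R.T@(a-t)*1000).round(1),(R.T@(b-t)*1000).round(1),np.linalg.norm(a-b))
E
```

```text
hole tool [ -0.1 -58.8  40.4] depth [ 0.45569905 -0.37638658  0.14807264]
[-45.6 -75.1  40.4] [ 45.3 -75.1  40.4] 0.09087649732681685
```

View pics/w4h.png

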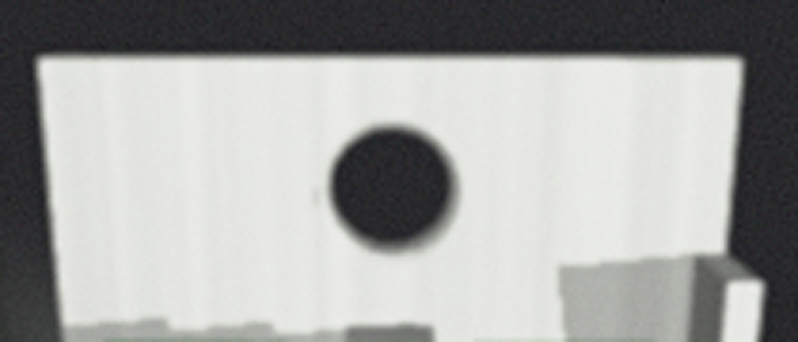

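```bash
python3 -m pendant '0 0 0 20 1 0 1;0 0 0 52 3 0 1;0 0 0 90 6 0 1;0 0 0 128 8 0 1;0 0 -.5 166 11 0 1;0 0 -1 204 13 0 1;0 0 -1.4 242 15 0 1;0 0 -1.7 280 18 0 1'
python3 - <<'E'
from h import *
print(rows([.6150,.0968,.190],np.radians(83.3)))
E
```

```text
time: 7.1
position: [0.5741, -0.0844, 0.1832]
eef_rot: [[0.117, 0.993, -0.006], [0.993, -0.117, 0.002], [0.001, -0.006, -1.0]]
wrist_force: [-0.3, 0.6, -2.7]
grip_width: 0.0142
(array([184.8,  19.4,  -6.7]), [array([-0.34, -0.07, -0.02]), array([-1.1000e-01,  5.3000e-01,  1.7998e+02])])
```

```bash
python3 -m pendant '0 0 0 38 4 0 1;0 0 0 76 8 0 1;0 0 0 114 12 0 1;0 0 0 150 15 0 1;0 0 0 175 17 0 1;0 0 0 186.5 18 0 1;0 0 0 186.5 18 0 1;0 0 0 186.5 18 0 1'
python3 - <<'E'
from h import *
f=grab('wrist'); save('w5',f)
print(rows([.6150,.0968,.190],np.radians(83.3)))
f=grab('scene'); save('s5',f,(250,150,410,290),5)
E
```

```text
time: 7.77
position: [0.6144, 0.0962, 0.1844]
eef_rot: [[0.116, 0.993, -0.004], [0.993, -0.116, -0.001], [-0.002, -0.004, -1.0]]
wrist_force: [-0.5, -0.3, -3.0]
grip_width: 0.014
(array([ 1.4,  0.2, -5. ]), [array([-0.18,  0.09, -0.05]), array([1.4000e-01, 2.8000e-01, 1.7995e+02])])
```

View pics/w5.png

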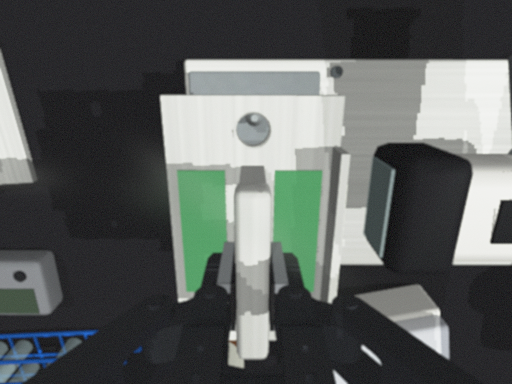

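View pics/s5.png

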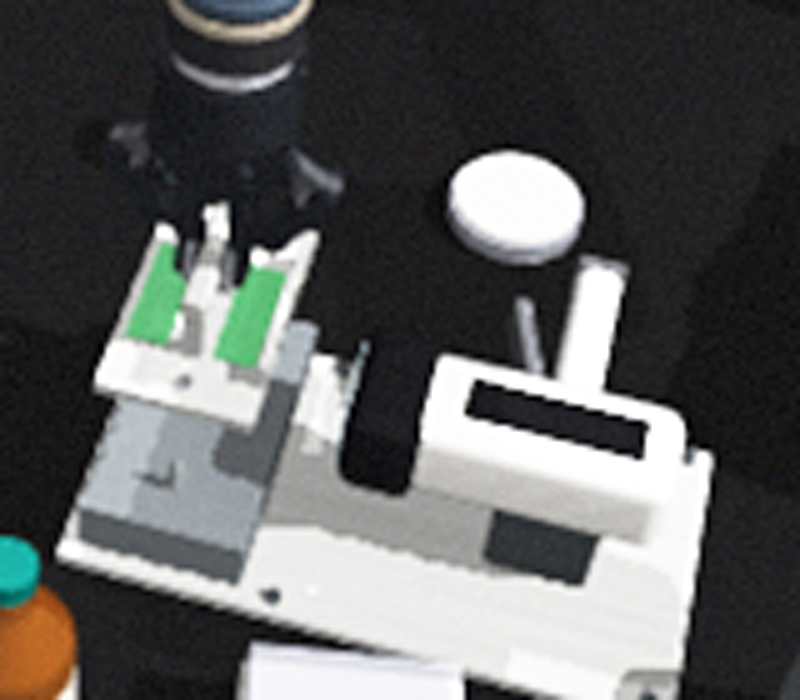

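The large pin's tip shows through the hole near (254,119). I check where it lies from this viewpoint.

```bash
python3 - <<'E'
from h import *
f=load('wrist'); save('w5h',f,(225,105,280,150),12)
E
```

```text
(no output)
```

View pics/w5h.png

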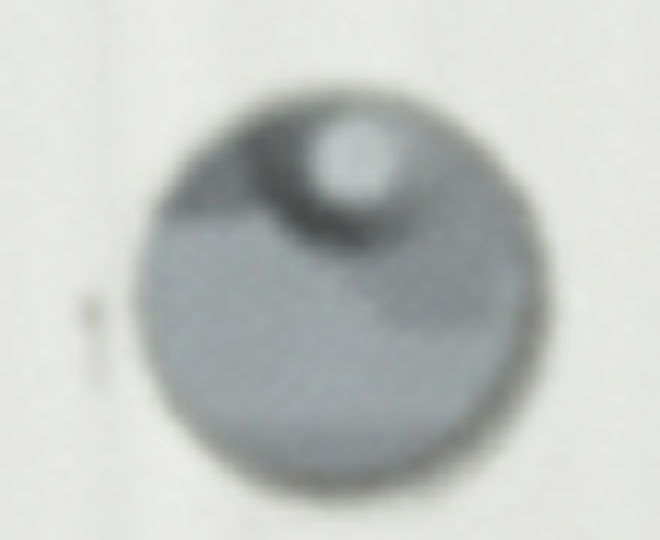

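```bash
python3 - <<'E'
from h import *
f=load('wrist')
s=monitor.state(); t=np.array(s['position']);R=np.array(s['eef_rot'])
for t in (t,):
    tip=atz(f,225+353/12-.5,105+160/12-.5,.074); hole=atz(f,225+342/12-.5,105+292/12-.5,t[2]-.0404)
    print('tip',tip.round(4),'hole',hole.round(4),'tool: need shift',(R.T@(tip-hole)*1000).round(1)); print(t)
E
```

```text
tip [0.5568 0.1043 0.074 ] hole [0.5542 0.1039 0.1452] tool: need shift [ 0.7  2.7 71.2]
[0.61495271 0.09487085 0.18562332]
```

```bash
python3 -m pendant '0 0 0 .3 .7 20 1;0 0 0 .7 1.5 40 1;0 0 0 .7 1.5 53 1;0 0 0 .7 1.5 53 1;0 0 0 .7 1.5 53 1;0 0 0 .7 1.5 53 1'
python3 - <<'E'
from h import *
f=grab('wrist'); save('w6h',f,(225,105,280,150),12)
s=monitor.state(); print(s['position'],s['eef_rot'][:,2])
f=grab('scene'); save('s6',f,(250,150,410,290),5)
E
```

```text
time: 8.37
position: [0.6177, 0.0958, 0.1351]
eef_rot: [[0.119, 0.993, 0.002], [0.993, -0.119, -0.0], [0.0, 0.002, -1.0]]
wrist_force: [-0.1, 0.1, -1.1]
grip_width: 0.0141
[0.61820631 0.09603415 0.1357521 ] [ 3.12911056e-03  1.01023896e-04 -9.99995099e-01]
```

View pics/w6h.png

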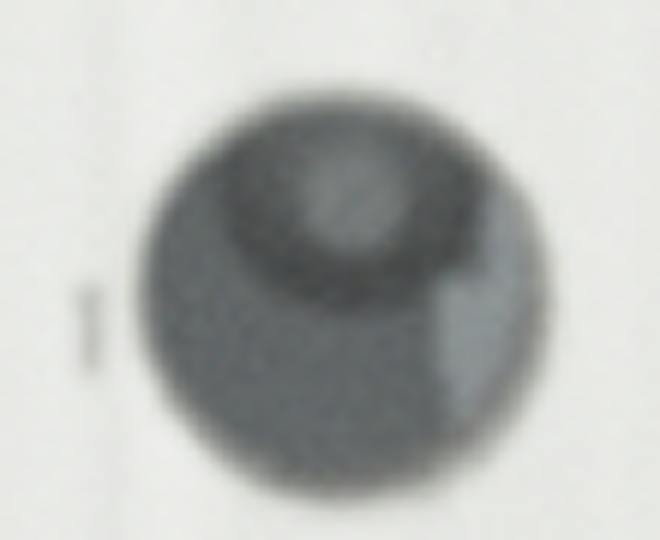

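View pics/s6.png

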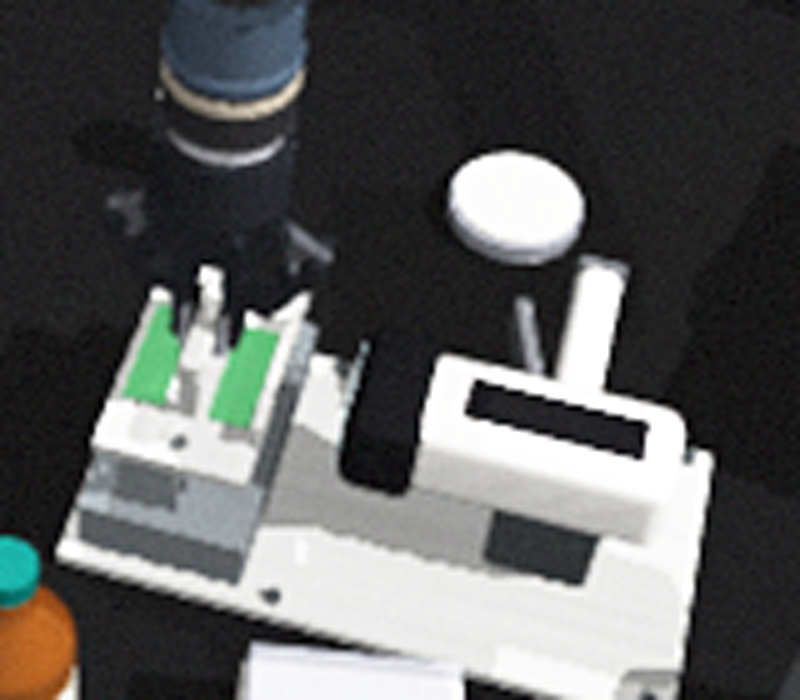

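```bash
python3 - <<'E'
from h import *
f=load('wrist')
s=monitor.state(); t=np.array(s['position']);R=np.array(s['eef_rot'])
tip=atz(f,225+355/12-.5,105+205/12-.5,.074); hole=atz(f,225+343/12-.5,105+292/12-.5,t[2]-.0404)
print('tip',tip.round(4),'hole',hole.round(4),'need shift',(R.T@(tip-hole)*1000).round(1),t)
P=proj(f,tip-[0,0,.0]);
# where tip plane centre would be seen if aligned: hole projected down
g=hole.copy();g[2]=.074;print(proj(f,g))
E
```

```text
tip [0.5571 0.1044 0.074 ] hole [0.5578 0.1037 0.0956] need shift [ 0.6 -0.9 21.6] [0.61838373 0.09626405 0.13602145]
(np.float64(253.00183381295545), np.float64(123.02771905026069))
```

```bash
python3 -m pendant '0 0 0 .6 -.7 0 1;0 0 0 .6 -.7 8 1;0 0 0 .6 -.7 14 1;0 0 0 .6 -.7 20 1;0 0 0 .6 -.7 24 1;0 0 0 .6 -.7 24 1'
python3 - <<'E'
from h import *
f=grab('wrist'); save('w7h',f,(225,105,280,150),12)
s=monitor.state(); print(s['position'],s['wrist_force'])
E
```

```text
time: 8.97
position: [0.6154, 0.0975, 0.1079]
eef_rot: [[0.117, 0.993, -0.003], [0.993, -0.117, -0.0], [-0.0, -0.003, -1.0]]
wrist_force: [-1.3, 0.6, -1.7]
grip_width: 0.014
[0.61579345 0.09754832 0.10863333] [ 0.07476761 -0.54682004 -2.23239342]
```

View pics/w7h.png

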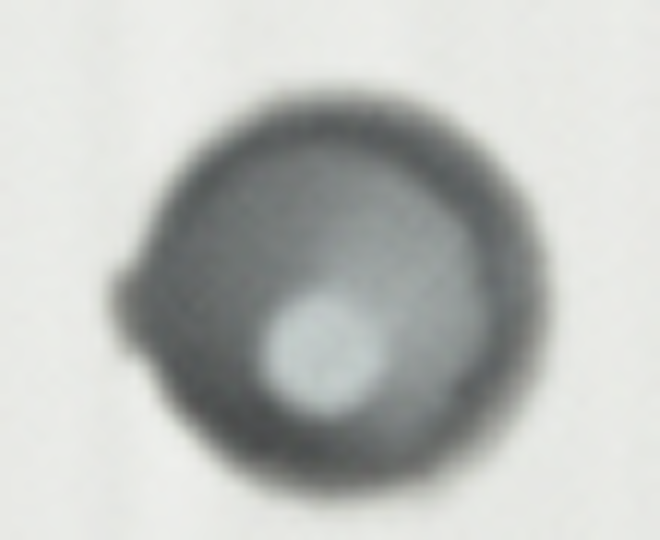

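The pin's taper is inside the hole with no side force (wrist force steady at about 2 N), so I continue down.

```bash
python3 -m pendant '0 0 0 -.2 0 4 1;0 0 0 -.2 0 7 1;0 0 0 -.2 0 9 1;0 0 0 -.2 0 10 1;0 0 0 -.2 0 10.5 1;0 0 0 -.2 0 10.5 1'
python3 - <<'E'
from h import *
s=monitor.state(); print(s['position'],s['wrist_force'])
E
```

```text
time: 9.52
position: [0.6167, 0.0973, 0.0995]
eef_rot: [[0.117, 0.993, 0.0], [0.993, -0.117, 0.0], [0.0, 0.0, -1.0]]
wrist_force: [0.7, -0.5, -2.2]
grip_width: 0.0137
[0.6166898  0.09729253 0.09952444] [ 0.66000184 -0.511819   -2.1641698 ]
```

```bash
python3 -m pendant '0 0 0 0 0 1 1;0 0 0 0 0 2 1;0 0 0 0 0 2 1;0 0 0 0 0 2 1'
python3 - <<'E'
from h import *
f=grab('wrist'); save('w8',f)
s=monitor.state(); print(s['position'],s['wrist_force'])
f=grab('scene'); save('s8',f,(250,150,410,290),5)
E
```

```text
time: 9.85
position: [0.617, 0.0973, 0.0984]
eef_rot: [[0.117, 0.993, 0.002], [0.993, -0.117, 0.0], [0.0, 0.002, -1.0]]
wrist_force: [-1.5, -0.2, 1.1]
grip_width: 0.014
[0.6169996  0.09733303 0.09839484] [-0.83115053  0.35236283  1.1650689 ]
```

View pics/w8.png

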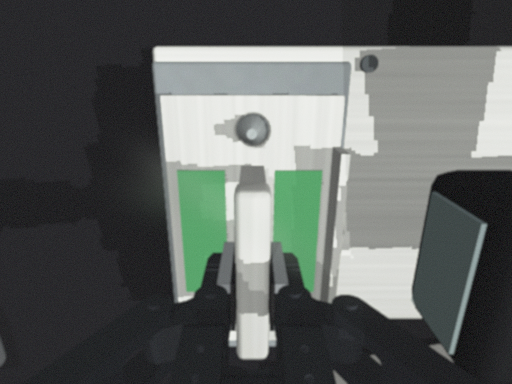

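View pics/s8.png

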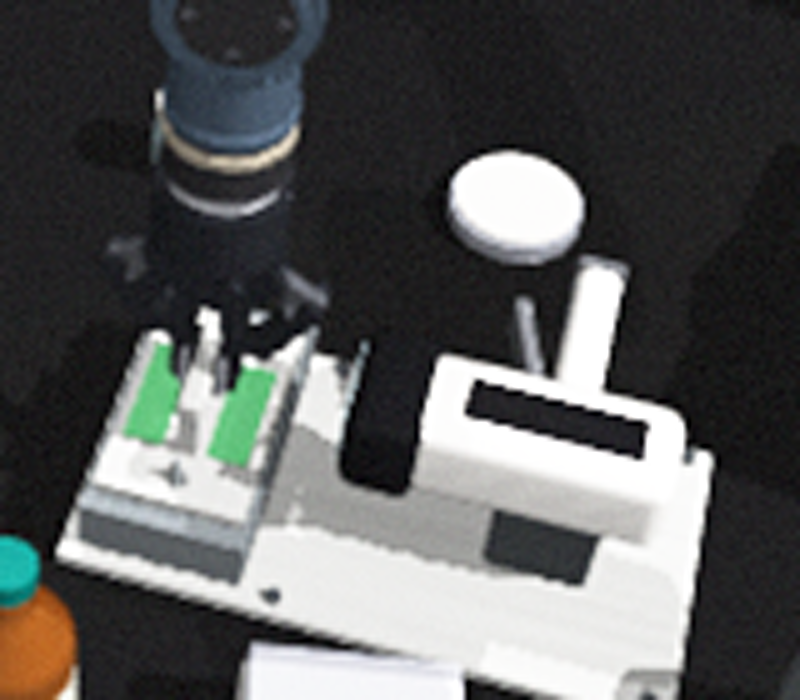

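Contact force has reversed sign and both pins stand through the holes. I press slightly and then release.

```bash
python3 -m pendant '0 0 0 0 0 1 1;0 0 0 0 0 1 1;0 0 0 0 0 1 .6;0 0 0 0 0 0 0;0 0 0 0 0 0 -.4;0 0 0 0 0 0 -.4;0 0 0 0 0 0 -.4;0 0 0 0 0 0 -.4'
python3 -m pendant '0 0 0 0 0 -10 -.4;0 0 0 0 0 -40 -.4;0 0 0 0 0 -80 -.6;0 0 0 0 0 -110 -1;0 0 0 0 0 -110 -1;0 0 0 0 0 -110 -1'
python3 - <<'E'
from h import *
f=grab('wrist'); save('w9',f)
s=monitor.state(); print(s['position'],s['wrist_force'])
f=grab('scene'); save('s9',f,(250,150,410,290),5)
E
```

```text
time: 10.62
position: [0.6166, 0.0973, 0.0973]
eef_rot: [[0.117, 0.993, 0.0], [0.993, -0.117, 0.0], [0.0, 0.0, -1.0]]
wrist_force: [1.2, -1.1, 0.1]
grip_width: 0.0594
time: 11.12
position: [0.6187, 0.0974, 0.2122]
eef_rot: [[0.117, 0.993, 0.009], [0.993, -0.117, 0.001], [0.002, 0.008, -1.0]]
wrist_force: [-0.3, -0.0, -0.8]
grip_width: 0.0854
[0.6174522  0.09735475 0.20944472] [ 0.28917813 -0.28749565 -0.44040465]
```

View pics/w9.png

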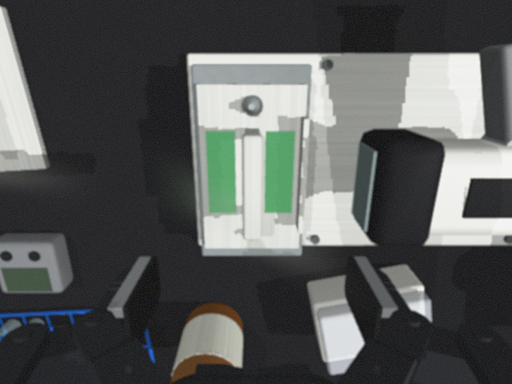

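View pics/s9.png

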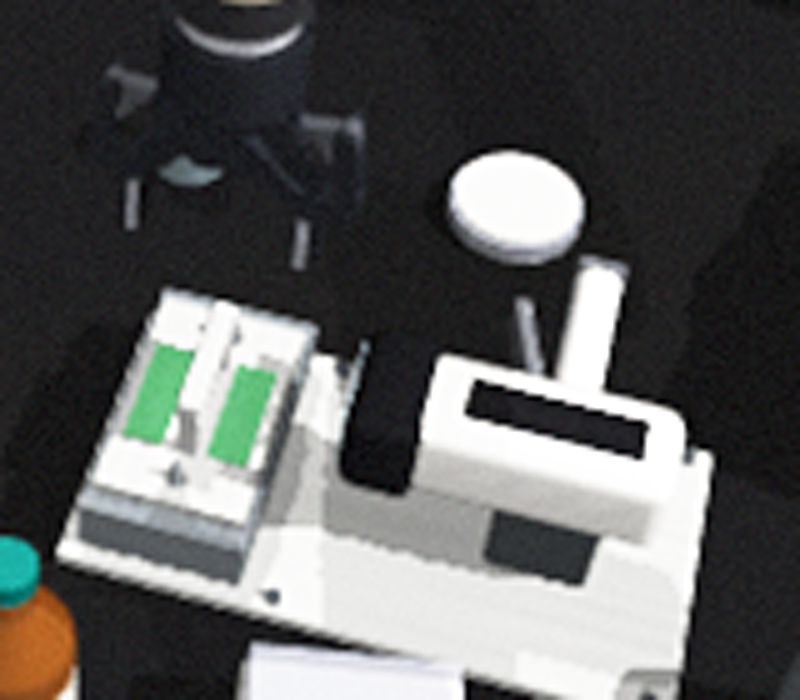

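```bash
python3 - <<'E'
from h import *
f=load('wrist')
# plate corners visible: depth points
for u,v in [(205,95),(300,95),(205,230),(290,232),(255,220)]: print(dep(f,u,v).round(4))
c=np.array([.6142,.0969]);a=np.radians(-6.7);X=np.array([np.cos(a),np.sin(a)]);Y=np.array([-X[1],X[0]])
f=load('top')
def st(p): d=p[:2]-c; return (np.array([X@d,Y@d])*1000).round(1)
for q,z in [((143,408),.111),((183,413),.111),((170,240),.111),((205,240),.111),((222,245),.108),((256,360),.108),((238,360),.108),((90,215),.126)]:
    print(q,st(atz(f,110+q[0]/5,100+q[1]/5,z)))
f=load('scene')
for q in [(555,65),(600,70),(580,185),(540,175),(495,100),(510,160)]: print('sc',q,st(atz(f,255+q[0]/5,190+q[1]/5,.111)))
E
```

```text
[0.5449 0.0677 0.0582]
[0.554  0.1451 0.0573]
[0.6659 0.0475 0.0582]
[0.678  0.1271 0.0571]
[0.6395 0.0976 0.1054]
(143, 408) [-135.6  213.2]
(183, 413) [-135.7  190.5]
(170, 240) [-39.5 215. ]
(205, 240) [-37.2 195.3]
(222, 245) [-38.2 186.4]
(256, 360) [-100.8  156.2]
(238, 360) [-102.1  166.2]
(90, 215) [-34.2 256. ]
sc (555, 65) [-132.5  196.8]
sc (600, 70) [-137.1  223. ]
sc (580, 185) [-43.8 224.5]
sc (540, 175) [-43.9 201.7]
sc (495, 100) [-92.9 167.5]
sc (510, 160) [-49.5 183.6]
```

The carrier is flush: plate top reads z = 0.057–0.058 and both pins stand through. Next I move above the scanner's grip to measure it.

```bash
python3 - <<'E'
from h import *
print(rows([.555,.292,.25],np.radians(83.3)))
E
```

```text
(array([186.2, -83.9, -42.5]), [array([ 0.02, -0.01, -0.03]), array([-2.0000e-02, -4.0000e-02,  1.7997e+02])])
```

```bash
python3 -m pendant '0 0 0 30 -12 -10 -1;0 0 0 65 -28 -20 -1;0 0 0 100 -44 -30 -1;0 0 0 135 -60 -40 -1;0 0 0 165 -75 -42 -1;0 0 0 186 -84 -42 -1;0 0 0 186 -84 -42 -1;0 0 0 186 -84 -42 -1'
python3 - <<'E'
from h import *
f=grab('wrist'); save('w10',f)
s=monitor.state(); print(s['position'],s['eef_rot'],f['pose'].round(4))
E
```

```text
time: 11.88
position: [0.5536, 0.2928, 0.2473]
eef_rot: [[0.114, 0.993, -0.003], [0.993, -0.114, -0.002], [-0.002, -0.003, -1.0]]
wrist_force: [0.3, -0.7, -0.2]
grip_width: 0.0857
[0.55415412 0.29167291 0.24747827] [[ 0.1161712   0.99322569 -0.0026404 ]
 [ 0.9932266  -0.11617658 -0.00198253]
 [-0.00227585 -0.00239221 -0.99999455]] [[ 0.1142 -0.9394 -0.3234  0.4696]
 [ 0.9935  0.1069  0.0401  0.3031]
 [-0.0031 -0.3258  0.9454  0.3731]
 [ 0.      0.      0.      1.    ]]
```

View pics/w10.png

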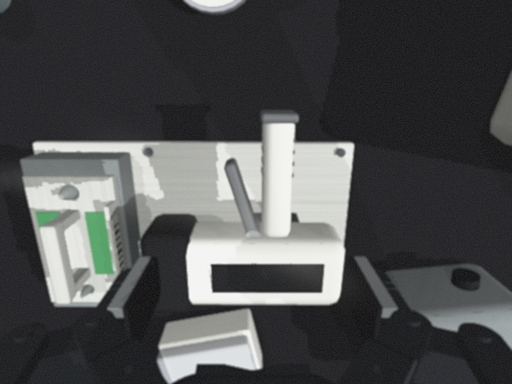

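```bash
python3 - <<'E'
from h import *
f=load('wrist'); save('w10c',f,(215,95,315,250),3.8)
E
```

```text
(no output)
```

View pics/w10c.png

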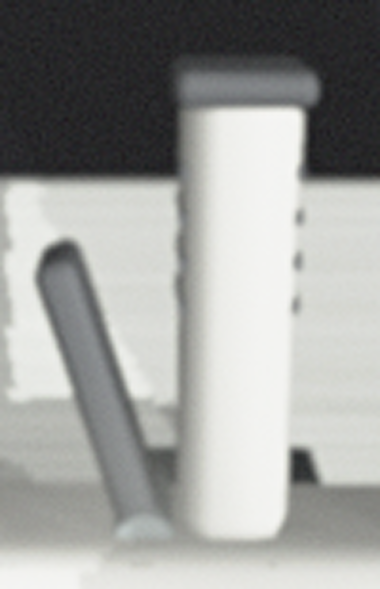

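```bash
python3 - <<'E'
from h import *
f=load('wrist')
c=np.array([.6142,.0969]);a=np.radians(-6.7);X=np.array([np.cos(a),np.sin(a)]);Y=np.array([-X[1],X[0]])
def st(p): d=p[:2]-c; return (np.array([X@d,Y@d])*1000).round(1)
q=lambda u,v,z:atz(f,215+(u+.5)/3.8-.5,95+(v+.5)/3.8-.5,z)
for n,u,v,z in [('gl',180,115,.111),('gr',304,115,.111),('gl',182,300,.111),('gr',297,300,.111),('gl',184,500,.111),('gr',290,500,.111),
  ('trig outer top tip',40,285,.108),('trig outer',70,390,.108),('trig outer hinge',112,510,.108),('trig tip end',65,250,.108),('body front edge',0,0,.126)]:
    if n!='body front edge': print(n,st(q(u,v,z)))
print('dep', [dep(f,215+u/3.8,95+v/3.8).round(4) for u,v in [(240,200),(240,300),(240,400),(62,285),(105,430)]])
for v in (219,224,228): print('body',st(atz(f,215,v,.126)),dep(f,215,v).round(4),dep(f,330,v).round(4))
E
```

```text
gl [-132.7  195.1]
gr [-132.7  220.9]
gl [-92.6 196. ]
gr [-92.7 221.2]
gl [-44.6 197.1]
gr [-44.7 221.6]
trig outer top tip [-95.1 164.7]
trig outer [-70.5 171. ]
trig outer hinge [-40.5 180.3]
trig tip end [-103.   170.4]
dep [array([0.525 , 0.3173, 0.1102]), array([0.5468, 0.3152, 0.1112]), array([0.5703, 0.3132, 0.1105]), array([0.5399, 0.2767, 0.1078]), array([0.5753, 0.2818, 0.1076])]
body [-58.  156.9] [0.6235 0.2394 0.012 ] [0.6389 0.3766 0.0124]
body [-53.5 156.8] [0.5985 0.2512 0.083 ] [0.6137 0.3632 0.0775]
body [-49.8 156.7] [0.5978 0.2525 0.0938] [0.6119 0.3605 0.0898]
```

Grip and trigger measured: back face at y = 221 mm and trigger outer face at about 170 mm in the stage frame, so 51 mm across at x ≈ -75, matching the given size. I centre the jaws for the fully squeezed state (y ≈ 200.5).

```bash
python3 - <<'E'
from h import *
print(rows([.5636,.3048,.16],np.radians(83.3)))
E
```

```text
(array([14.3,  8.1, 87.4]), [array([-0.14,  0.13,  0.03]), array([  -0.2 ,   -0.22, -179.97])])
```

```bash
python3 -m pendant '0 0 0 14 8 10 -1;0 0 0 14 8 40 -1;0 0 0 14 8 70 -1;0 0 0 14 8 87 -1;0 0 0 14 8 87 -1;0 0 0 14 8 87 -1'
python3 - <<'E'
from h import *
f=grab('wrist'); save('w11',f)
print(rows([.5636,.3048,.094],np.radians(83.3)))
E
```

```text
time: 12.43
position: [0.5638, 0.3028, 0.1602]
eef_rot: [[0.119, 0.993, -0.004], [0.993, -0.119, -0.002], [-0.003, -0.004, -1.0]]
wrist_force: [-0.4, -0.3, -0.8]
grip_width: 0.0854
(array([ 1.1, -1.5, 68.5]), [array([-0.01,  0.03, -0.13]), array([4.0000e-02, 1.0000e-02, 1.7987e+02])])
```

View pics/w11.png

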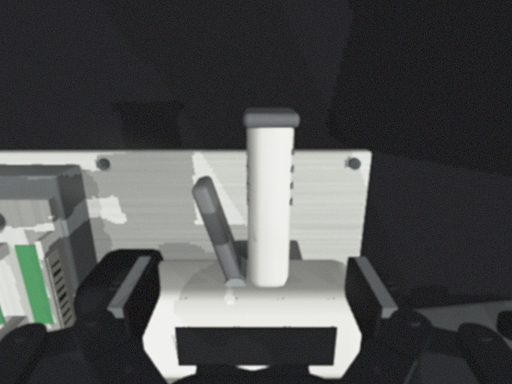

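The jaws straddle the trigger (205–235) and the grip (247–292) with clearance, so I descend.

```bash
python3 -m pendant '0 0 0 1 -1 12 -1;0 0 0 1 -1 32 -1;0 0 0 1 -1 52 -1;0 0 0 1 -1 66 -1;0 0 0 1 -1 66 -1;0 0 0 1 -1 66 -1'
python3 - <<'E'
from h import *
f=grab('wrist'); save('w12',f)
print(rows([.5636,.3048,.094],np.radians(83.3)))
E
```

```text
time: 12.98
position: [0.5638, 0.3058, 0.0968]
eef_rot: [[0.117, 0.993, 0.001], [0.993, -0.117, 0.0], [0.0, 0.001, -1.0]]
wrist_force: [1.0, 0.3, 0.7]
grip_width: 0.0854
(array([-1.5, -0.8,  4. ]), [array([ 0.14, -0.07, -0.04]), array([-1.1000e-01, -2.2000e-01,  1.7996e+02])])
```

View pics/w12.png

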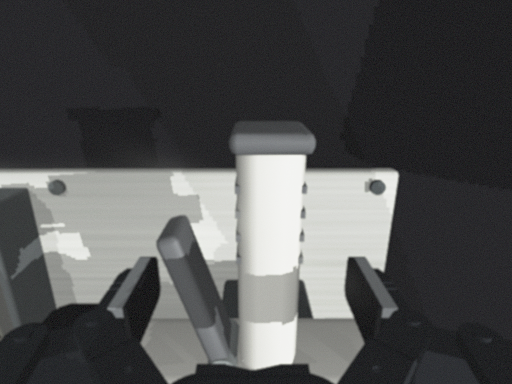

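Both parts are between the pads. I squeeze now.

```bash
python3 -m pendant '0 0 0 0 0 1 -.4;0 0 0 0 0 1 -.1;0 0 0 0 0 1 .2;0 0 0 0 0 1 .2;0 0 0 0 0 1 .2;0 0 0 0 0 1 .2'
python3 - <<'E'
from h import *
f=grab('wrist'); save('w13',f); s=monitor.state(); print(s['grip_width'],s['wrist_force'],s['position'])
E
```

```text
time: 13.53
position: [0.5646, 0.3066, 0.0978]
eef_rot: [[0.119, 0.993, 0.003], [0.993, -0.119, 0.002], [0.002, 0.003, -1.0]]
wrist_force: [-1.0, -1.0, 6.0]
grip_width: 0.037
0.037123679382822065 [-0.79664143 -0.02986781  5.425653  ] [0.56462294 0.30664729 0.09776764]
```

View pics/w13.png

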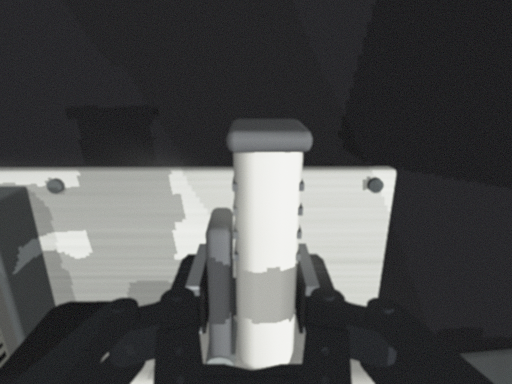

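The trigger lies parallel along the grip and the opening has stopped at 37 mm. That is the fully squeezed state, because the gripper also read 14 mm on the 15 mm bar. I hold for over a second.

```bash
python3 -m pendant '0 0 0 0 0 0 .3;0 0 0 0 0 0 .3;0 0 0 0 0 0 .3;0 0 0 0 0 0 .3;0 0 0 0 0 0 .3;0 0 0 0 0 0 .3;0 0 0 0 0 0 .3;0 0 0 0 0 0 .3'
python3 -m pendant '0 0 0 0 0 0 .3;0 0 0 0 0 0 .3;0 0 0 0 0 0 .3;0 0 0 0 0 0 .3;0 0 0 0 0 0 .3;0 0 0 0 0 0 .3'
python3 -m pendant '0 0 0 0 0 0 -.2;0 0 0 0 0 0 -.6;0 0 0 0 0 0 -1;0 0 0 0 0 0 -1;0 0 0 0 0 0 -1;0 0 0 0 0 0 -1;0 0 0 0 0 0 -1;0 0 0 0 0 0 -1'
python3 - <<'E'
from h import *
f=grab('wrist'); save('w14',f)
E
```

```text
time: 14.25
position: [0.5646, 0.3067, 0.0978]
eef_rot: [[0.118, 0.993, 0.003], [0.993, -0.118, 0.002], [0.002, 0.003, -1.0]]
wrist_force: [-0.9, 0.2, 5.7]
grip_width: 0.0369
time: 14.75
position: [0.5646, 0.3067, 0.0978]
eef_rot: [[0.118, 0.993, 0.003], [0.993, -0.118, 0.002], [0.002, 0.003, -1.0]]
wrist_force: [-1.5, -0.4, 5.4]
grip_width: 0.0369
time: 15.42
position: [0.5636, 0.3063, 0.0956]
eef_rot: [[0.117, 0.993, 0.0], [0.993, -0.117, 0.001], [0.001, 0.0, -1.0]]
wrist_force: [1.3, 0.4, 0.3]
grip_width: 0.0858
```

View pics/w14.png

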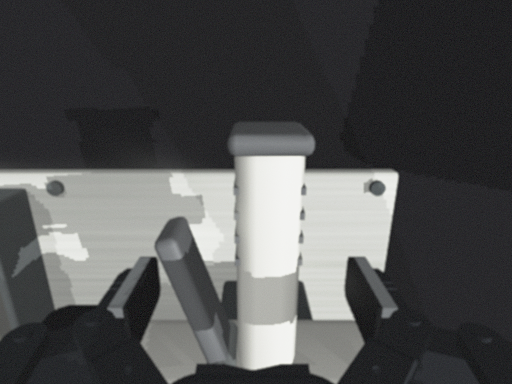

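The trigger has sprung back to its slanted rest position. I retreat upward and do a final check.

```bash
python3 -m pendant '0 0 0 0 0 -15 -1;0 0 0 0 0 -45 -1;0 0 0 0 0 -80 -1;0 0 0 0 0 -115 -1;0 0 0 0 0 -140 -1;0 0 0 0 0 -140 -1;0 0 0 0 0 -140 -1;0 0 0 0 0 -140 -1'
python3 - <<'E'
from h import *
f=grab('scene'); save('s15',f,(250,150,410,290),5)
f=grab('wrist'); save('w15',f)
f0=load('top'); f=grab('top'); save('t15',f)
s=monitor.state(); print(s['position'],s['wrist_force'])
E
```

```text
time: 16.13
position: [0.5636, 0.306, 0.2352]
eef_rot: [[0.117, 0.993, 0.0], [0.993, -0.117, 0.0], [0.0, 0.0, -1.0]]
wrist_force: [-0.1, 0.8, -0.9]
grip_width: 0.0853
[0.56282576 0.30560524 0.23322974] [-0.45336041  0.82336884  0.04590698]
```

View pics/s15.png

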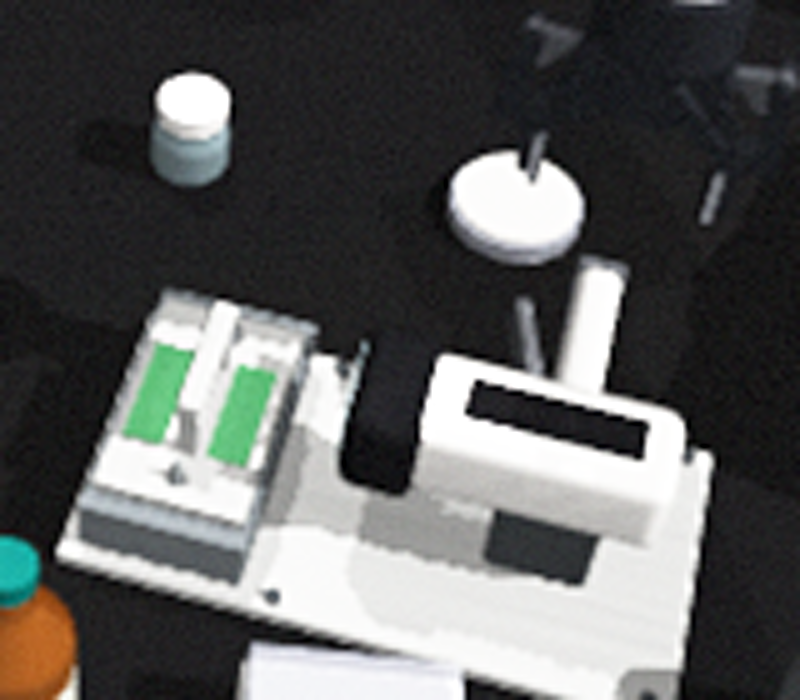

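View pics/w15.png

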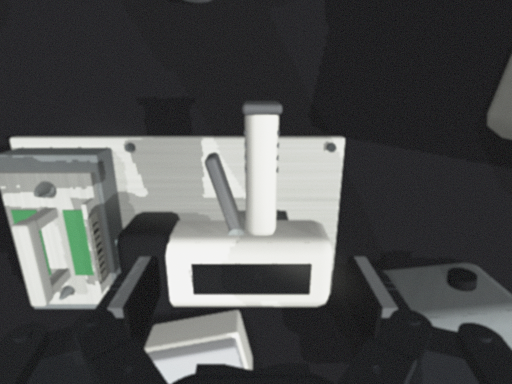

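View pics/t15.png

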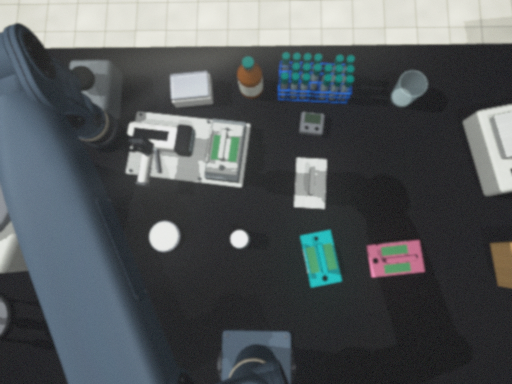

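The carrier is still flush with its label towards the scanner, the trigger is at rest, the bystanders haven't moved and the arm is clear. I hand the job in.

```bash
python3 -c "
from rig import order
print(order.job_done())"
```

```text
the job is handed in; nothing more can be done
None
```

I placed the slide carrier on the scan stage, squeezed and released the scanner's trigger, and handed the job in at about 16 s of the 51 s allowed. No verdict came back, so the results below are from my own checks.

- **Carrier:** I held it by the handle until both pins were through its holes and it touched the stage, then let go. After release, the plate top read 57–58 mm above the bench (58 is flush), with the label towards the scanner. It looked unchanged at the end.
- **Trigger:** I squeezed it until it lay along the grip, held it for well over a second, and let go. The last pictures show it back at its slanted rest position. The opening while squeezed read 37 mm, not the given 39; the gripper also read about 1 mm low on the handle bar.
- **Everything else:** the cover plate, jar, dish, timer and both coloured look-alikes look unmoved from the first picture to the last. At the end the arm was clear of everything.

Two checks did not go cleanly:
- **Joint 6 range:** it reached the end of its range during the first look at the stage, so I turned the tool half round before grasping.
- **Position readings:** the measured tool position varied by 1–2 mm between readings. I lined up the large pin by looking at it through its hole; the small pin was hidden during lowering and only seen through its hole afterwards.

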